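Load a deburring dish and click its timer to five

TASK

Pick up the open scoop by its handle, bring its lip down close over the shallow dish of the deburring machine (within about 3 cm above the rim) while both rollers are still in it, and only then tip both rollers out so that they stay in the dish. Put the empty scoop back down flat on the bench, then turn the machine's timer knob clockwise, click by click, to the fifth mark after the long zero mark, without going past that mark to the next click. Let go of everything and leave the bin, carton, can and wrench where they are.

Things in the scene. Friction and masses are not known exactly. Their poses are not given: they have to be found in the camera images.
- machine: Deburring machine: grey-green box 260 mm (x) by 430 mm (y), top 90 mm above the bench, fixed. Origin at the centre of its underside; z up, +x away from the robot at yaw 0. On its top are only the dish (centre at y = -105 mm) and the timer knob (axis at y = +125 mm), both at x = 0.
- dish_center (a point): Centre of the inner floor of the shallow round steel dish fixed on the machine, 95 mm above the bench. Floor about 174 mm across; rim 25 mm above the floor, 200 mm across outside; wall 4 mm. Axes as the machine's.
- dish_rim (a point): Centre of the dish at rim height, 120 mm above the bench.
- timer_grip (a point): On the black timer knob's upright axis at gripping height, 120 mm above the bench (30 mm above the machine's top). Knob: disc 80 mm across, its face 10 mm above the machine's top, with an upright bar 70 mm long and 14 mm thick from there to 42 mm. The point turns with the knob: x runs along the bar to the pointer end (white line); pinch the bar across, along y.
- timer (a joint): Knob angle (rad), clockwise from above is positive. A notch at every mark, 0.5236 apart, marks 0 to 9; 0 = the long wide mark near the anticlockwise stop, fifth mark = 2.618. Starts in notch 1, 2 or 3. A click takes about 0.1 N m; let go between notches it springs into the nearer one and stays there.
- timer_pointer (a point): Pointer end of the knob's bar, top, 35 mm from the axis. On the zero mark it points 135 degrees anticlockwise of the machine's +x (at yaw 0: towards the robot and to its left); at the fifth mark 15 degrees clockwise of +x.
- scoop: Aluminium tray 150 mm (x) by 90 mm (y), closed at the back, open at the front (+x); side walls 45 mm high, 32 mm in the front 55 mm. Origin at the centre of its underside. The 4 mm floor rises 10 mm over the front 45 mm: rollers stay in until it is tipped more than about 13 degrees lip-down; 35 to 40 degrees empties it. About 0.36 kg loaded. Starts with the lip towards the machine's side.
- scoop_grip (a point): Where to grip the scoop's handle, 66 mm above its underside, 10 mm behind its middle. The handle is an upright black plate bridging the side walls: 90 mm along y, 14 mm thick along x, 44 to 80 mm above the underside, free space below it. Pinch it from above, fingers closing along x. Axes as the scoop's: x to the lip.
- scoop_lip (a point): Middle of the scoop's open front edge: 85 mm ahead of scoop_grip along x, 52 mm below it (14 mm above the underside). Axes as the scoop's.
- roller0_center (a point): Centre of a white plastic roller, 28 mm in diameter, 64 mm long; at the start it lies across the scoop by its back wall.
- roller1_center (a point): Centre of the second, equal roller, which lies just in front of the first one.
- roller0: The first roller.
- roller1: The second roller.
- bin: Bystander: blue open parts bin 120 x 170 x 70 mm, origin at the centre of its underside.
- carton: Bystander: cardboard carton 100 x 140 x 60 mm, origin at the centre of its underside.
- can: Bystander: grey can, 60 mm across, 160 mm tall, origin at the centre of its underside.
- wrench: Bystander: wrench 180 mm long lying on the bench.

How it is judged (in metres and radians):
On the way, in this order (a step that is already met when the one before it is completed fails the run):
1. The lip is over the dish, less than 45 mm above its rim, with both rollers still in the scoop (horizontal distance between scoop_lip and dish_center below 0.095 m and z of scoop_lip in the frame of dish_rim below 0.045 m and x of each of roller0_center, roller1_center in the frame of scoop_lip below -0.012 m and distance between each of roller0_center, roller1_center and scoop_grip below 0.085 m), for 0.1 s.
2. Both rollers lie in the dish (horizontal distance between each of roller0_center, roller1_center and dish_center below 0.085 m and z of each of roller0_center, roller1_center in the frame of dish_center below 0.024 m and linear speed of each of roller0, roller1 below 0.03 m/s), for 0.2 s.
3. The empty scoop stands flat on the bench, let go (height (world z) of scoop below 0.008 m and angle between scoop's own z axis and vertical below 0.1 rad and contact force between scoop and the fingers below 0.1 N and linear speed of scoop below 0.03 m/s), for 0.2 s.
4. The timer is in its fifth notch (value of joint timer between 2.518 and 2.718 rad), for 0.3 s.
At the end, for the whole second after the job is handed in: Both rollers lie still in the dish (centres within 85 mm of its centre and under 24 mm above its floor), the scoop stands flat on the bench (within 8 mm and 0.1 rad), and the timer rests in the fifth notch, 2.618 rad within 0.1 rad (all of step 2 and all of step 4 and height (world z) of scoop below 0.008 m and angle between scoop's own z axis and vertical below 0.1 rad and linear speed of scoop below 0.03 m/s and velocity of joint timer between -0.1 and 0.1 rad/s); the robot touches nothing.
It fails at once if A roller is dropped out of the scoop from more than 100 mm above the dish floor ((distance between roller0_center and scoop_grip above 0.125 m and z of roller0_center in the frame of dish_center above 0.1 m) or (distance between roller1_center and scoop_grip above 0.125 m and z of roller1_center in the frame of dish_center above 0.1 m)).
It fails at once if The timer is turned past the fifth mark almost to the sixth click (value of joint timer above 3.038 rad).
It fails at once if A bystander (bin, carton, can, wrench) is moved by more than 30 mm (distance of any of bin, carton, can, wrench from where it was at the start of the episode above 0.03 m).
It also fails if it takes over 72 s, if anything falls off the work surface, if the arm or the gripper's body presses on something with over 40 N, if the wrist force passes 120 N, or if a joint passes its speed limit or range.

ROBOT

A 6-joint arm with a two-finger parallel gripper is mounted at the origin on the work surface. World frame = base frame: x ahead of the robot, y to its left, z up, the work surface at z = 0. Lengths are in mm, angles in rad, forces in N, time in s.
With the tool pointing down it reaches from about 325 to 850 mm from the base axis. Payload 15.5 kg.
Tool frame: the origin (TCP) lies midway between the tips of the shut fingers; the grasp point (between the pads) lies 19 mm behind it (arm.grip_depth is the distance from the TCP to the grasp point, in mm); z points along the fingers, y is the line along which they close (so a half turn about z gives the same grasp; the last joint's range is limited). The gripper opens to 91 mm and grips with 3 to 60 N. Pads are 32 mm wide; open, the fingers measure 118 mm over their backs; the gripper's body (76 mm by 178 mm) begins 60 mm behind the grasp point.
Start: joints at [1.24, 0.494, 1.345, -0, 1.302, -0.096], TCP at [146.008, 607.707, 213.915] pointing down, gripper open.
Joint ranges: [-2.91, 2.91], [-0.82, 2.16], [0.22, 2.67], [-1.22, 4.37], [0.12, 2.79], [-3.08, 3.08]. Speed limits (rad/s): [1.89, 1.89, 2.57, 3.01, 3.01, 3.01].

INTERFACE

Orientations are given as a rotation vector (axis times angle).
In Python, from plant import arm gives the robot as it stands.
- The arm moves only by the tool play_rows, never from a script. Its argument "plan" is a list of rows, each a list of 7 numbers: the closure, from 0 (fully open) to 1 (shut), then the shift along the world's x, y, z in mm, then the turn, a rotation vector about the world's x, y, z in rad. In form: [[claw, x, y, z, rx, ry, rz], ...]. A call has 1 to 5 rows; each row is the pose to reach, as a shift and turn from the pose commanded when the call began; what a row does not reach only later rows make up. A row lasts 1/8 s, in which the tool goes at most 62.5 mm and 10.7 degrees, less where a joint would pass 70% of its speed; a pose out of reach is approached as far as the arm can. A call with a gripper value outside its range is refused whole. The fingers move at their own pace and stop on an object; "squeeze" is the grip in N (left out, the last holds). Time passes only in rows, so rows that repeat a pose let the fingers close. It gives the time, the measured TCP pose, the force, the opening and the grip force at its end, in the units of the state.
- arm.state(): the state, without advancing time (a new reading comes with each control period).
- arm.capture(name): name is "scene" or "top" or "wrist"; returns the picture (420x560x3 uint8, red, green, blue); there is no depth.
- arm.get_calibration(name): a dict with "camera_matrix" (3x3 intrinsics, pixels), "camera_from_world" (4x4, takes a point from world to camera coordinates). Camera axes: x right, y up, looking along -z (the intrinsics and any distortion apply to the point x, -y, -z); pixel columns grow to the right and rows downward; lengths in mm; the calibration is good to about 2 mm. A picture is of the moment at which its call begins: read the wrist's pose just before it. get_calibration takes no time and is no camera call; for the wrist camera it gives the pose at the moment of the call.
- arm.close_job(): hands the job in; it is judged then, once.
The state is a dict: "clock": time; "joint_pos": joint angles; "qvel": joint speeds; "joint_efforts": joint torques, N m; "tcp_pos": TCP position; "tool_rot": TCP orientation; "force": force on the tool from outside, world axes, zero at the start; "ft_torque": the same for the moment, N m; "grip_width": finger opening in mm; "gripper_force": force on a finger pad.
Only numpy, scipy, OpenCV 4.12 (cv2) and the standard library are available. Lean on these libraries where they do the work, as an engineer would, in place of code of your own. Each camera call takes 0.05 s, during which the arm holds its last target. There are 200 camera calls.

## Working session

There is one attempt and no reset: what is moved stays moved. The work goes in short steps, Python scripts to look and compute and a tool call to move; the robot and the scene stay as the last step left them, time stands still between calls to the robot, and variables do not carry over. Pictures are saved under pics/ and viewed, at most 10 in all, crops included, and the job is handed in when it is done.

Besides the shell and the picture viewer there is one more tool, called after ">>>" in YAML: its name, and indented under it one key for each argument. play_rows: Moves the arm, as the interface text tells. Its arguments: {"type":"object","properties":{"plan":{"type":"array","items":{"type":"array","items":{"type":"number"}}},"squeeze":{"type":"number"}},"required":["plan"]}

```bash
mkdir -p pics; ls
cat > h.py <<'E'
import numpy as np, cv2
from scipy.spatial.transform import Rotation as R
from plant import arm
def cal(n):
    c=arm.get_calibration(n); return np.array(c["camera_matrix"]),np.array(c["camera_from_world"])
def ray(c,u,v):
    K,T=c; d=np.linalg.inv(K)@[u,v,1]; d=np.array([d[0],-d[1],-d[2]])
    return -T[:3,:3].T@T[:3,3], T[:3,:3].T@d
def onz(c,u,v,z):
    o,d=ray(c,u,v); return o+d*(z-o[2])/d[2]
def pix(c,p):
    K,T=c; q=T[:3,:3]@np.asarray(p,float)+T[:3,3]; q=K@[q[0],-q[1],-q[2]]; return q[:2]/q[2]
def save(n,f):
    im=arm.capture(n); cv2.imwrite(f"pics/{f}.png",im[:,:,::-1]); return im
E
python3 - <<'E'
from h import *
c=arm.get_calibration("top"); print(c)
a=save("top","top0");b=save("scene","scene0")
print(arm.state())
E
```

```text
pics
{'camera_matrix': array([[485.22805195,   0.        , 274.20616582],
       [  0.        , 485.22805195, 209.28438534],
       [  0.        ,   0.        ,   1.        ]]), 'camera_from_world': array([[-1.14913518e-03, -9.99981732e-01, -5.93421462e-03,
        -7.68426423e+00],
       [ 9.80684939e-01, -2.28759930e-03,  1.95580717e-01,
        -5.44901097e+02],
       [-1.95590719e-01, -5.59484622e-03,  9.80669653e-01,
        -1.80716332e+03],
       [ 0.00000000e+00,  0.00000000e+00,  0.00000000e+00,
         1.00000000e+00]])}
{'clock': 0.1, 'joint_pos': array([ 1.23947818e+00,  4.94128650e-01,  1.34607393e+00, -1.12249483e-05,
        1.30252696e+00, -9.55028882e-02]), 'qvel': array([ 0.00254437, -0.00207581, -0.00162937, -0.00134138,  0.0013252 ,
       -0.00160593]), 'joint_efforts': array([ 1.37653627e-03, -8.80238986e+01, -3.82545412e+01,  7.05778599e-02,
        4.81380976e-02, -4.34198409e-05]), 'tcp_pos': array([145.90835671, 607.36378092, 213.39156177]), 'tool_rot': array([-3.69528279e-01, -3.11955186e+00,  1.74877264e-03]), 'force': array([-0.23430971,  0.40529421,  0.71795386]), 'ft_torque': array([-0.05930334, -0.0470932 ,  0.03970253]), 'gripper_force': 0.0, 'grip_width': 91.12486083716135}
```

View pics/top0.png

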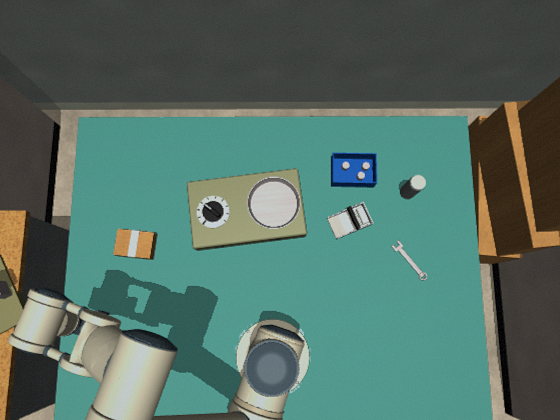

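View pics/scene0.png

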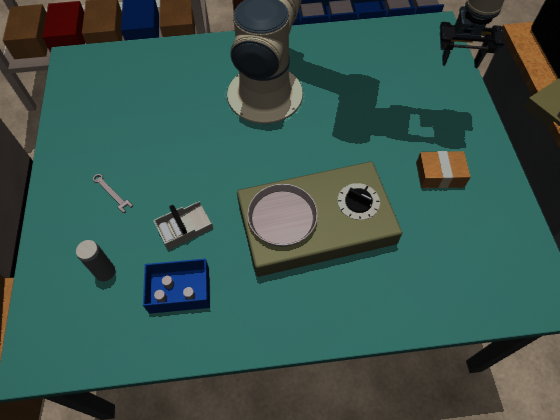

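Top view: machine around (247,209), dish (273,203), knob (212,211), scoop (350,220) with its dark handle near (353,217) and its lip to the left, towards the machine. Bin (354,170), can (413,187), wrench (410,260) and carton (135,243) are clear of these. Next I'll zoom in on the scoop and knob.

Run:
```python
from h import *
a=cv2.imread("pics/top0.png");b=cv2.imread("pics/scene0.png")
def crop(i,u,v,w=32,h=24):
    return cv2.resize(i[v-h:v+h,u-w:u+w],(400,300),interpolation=cv2.INTER_CUBIC)
cv2.imwrite("pics/m0.png",np.vstack([np.hstack([crop(a,350,220),crop(a,212,211)]),np.hstack([crop(b,182,225,),crop(b,358,200)])]))
c=cal("top");s=cal("scene")
hsv=cv2.cvtColor(a,cv2.COLOR_BGR2HSV)
# machine green-grey mask
print(hsv[230,240],hsv[300,200],hsv[203,273],hsv[217,354])
m=cv2.inRange(hsv,(20,40,60),(40,160,200)); m[:150]=0;m[270:]=0;m[:,:170]=0;m[:,320:]=0
cs,_=cv2.findContours(m,0,1); k=max(cs,key=cv2.contourArea); r=cv2.minAreaRect(k); print("machine",r)
P=[onz(c,*p,90)[:2].round(1) for p in cv2.boxPoints(r)]; print(P,np.mean(P,0))
for n,im,cc,u0,v0 in(("top",a,c,273,203),("scene",b,s,283,217)):
    h=cv2.cvtColor(im,cv2.COLOR_BGR2HSV); q=cv2.inRange(h,(0,0,90),(180,45,255)); z=np.zeros_like(q); cv2.circle(z,(u0,v0),42,255,-1); q&=z
    cs,_=cv2.findContours(q,0,1); k=max(cs,key=cv2.contourArea); e=cv2.fitEllipse(cv2.convexHull(k)); print(n,"dish",e,onz(cc,*e[0],120).round(1),onz(cc,*e[0],95).round(1))
```

```text
[ 32  63 161] [ 85 112  93] [ 45   3 198] [30 13 40]
machine ((245.58462524414062, 208.17694091796875), (66.73068237304688, 113.98790740966797), 82.87498474121094)
[array([643.8, 331. ]), array([ 698.4, -100. ]), array([ 442.8, -128. ]), array([390.8, 291.4])] [543.95  98.6 ]
top dish ((273.28021240234375, 202.2491455078125), (52.894962310791016, 54.060001373291016), 81.45787811279297) [558.3  -5.6 120. ] [563.6  -5.4  95. ]
scene dish ((282.1149597167969, 214.0348663330078), (61.316078186035156, 70.39652252197266), 89.09010314941406) [563.4  -4.7 120. ] [549.7  -3.1  95. ]
```

View pics/m0.png

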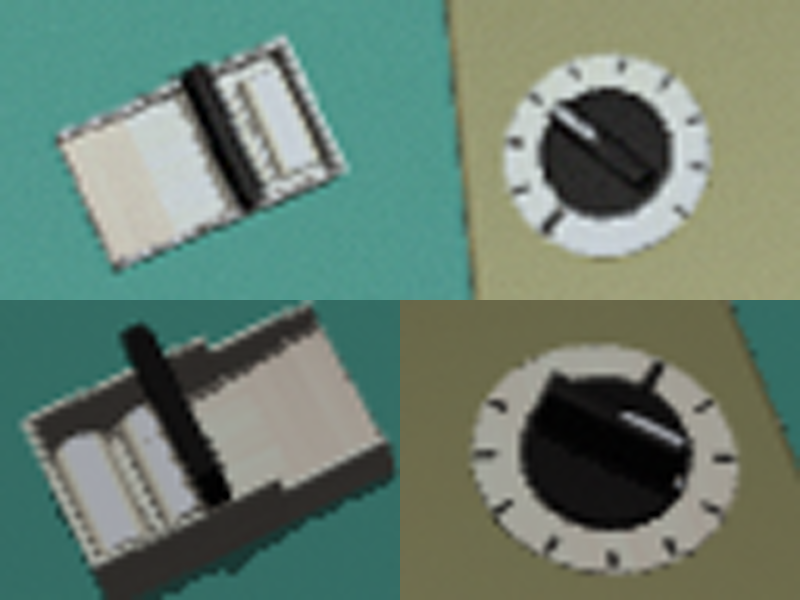

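Top crops: the scoop's handle runs from (349,207) to (358,229), with the lip to the left. The knob's long zero mark is at lower left, and counting clockwise the white pointer sits at mark 3. That leaves two clicks to go.

Run:
```python
from h import *
c=cal("top");s=cal("scene")
T=lambda x,y:(318+x/6.25-.5,196+y/6.25-.5)
S=lambda x,y:(150+x/6.25-.5,201+(y-300)/6.25-.5)
K=lambda x,y:(180+(x-400)/6.25-.5,187+y/6.25-.5)
f=lambda q,z:onz(c,*q,z)[:2]
h=[f(T(195,70),80),f(T(251,207),80)]; bk=[f(T(288,40),45),f(T(345,172),45)]; lp=[f(T(65,140),32),f(T(117,268),32)]
hs=[onz(s,*S(135,330),80)[:2],onz(s,*S(215,497),80)[:2]]
lps=[onz(s,*S(318,310),32)[:2]] 
for n,p in(("handle",h),("back",bk),("lip",lp),("handle_scene",hs)):
    d=p[1]-p[0]; print(n,np.round(p,1).tolist(),"mid",np.mean(p,0).round(1),"len",np.hypot(*d).round(1),"normal deg",(np.degrees(np.arctan2(d[1],d[0]))+90).round(1))
d=np.mean(lp,0)-np.mean(bk,0);print("axis",np.degrees(np.arctan2(d[1],d[0])),np.hypot(*d))
print("knob",f(K(607,155),90), onz(s,*(lambda x,y:(326+(x-400)/6.25-.5,176+(y-300)/6.25-.5))(605,458),90))
print("pointer",f(K(555,103),132),f(K(648,178),132))
for n in("scoop",):pass
```

```text
handle [[549.0, -290.4], [465.1, -321.4]] mid [ 507.  -305.9] len 89.4 normal deg -69.8
back [[574.9, -353.7], [492.2, -385.5]] mid [ 533.5 -369.6] len 88.7 normal deg -69.0
lip [[514.8, -216.0], [435.0, -246.0]] mid [ 474.9 -231. ] len 85.3 normal deg -69.4
handle_scene [[472.0, -324.1], [565.2, -288.4]] mid [ 518.6 -306.2] len 99.9 normal deg 110.9
axis 112.93442250256129 150.48783845277208
knob [530.47800957 222.67004954] [530.53055558 224.29559567  90.        ]
pointer [553.56760926 248.40593935] [508.47317561 192.60941801]
```

>>> play_rows:
  plan:
    - [0, 210, -205, 20, 0, 0, -0.85]
    - [0, 210, -205, 20, 0, 0, -0.85]
    - [0, 210, -205, 20, 0, 0, -0.85]
    - [0, 210, -205, 20, 0, 0, -0.85]
    - [0, 210, -205, 20, 0, 0, -0.85]

```text
clock: 0.72
tcp_pos: [357.4, 400.7, 234.0]
tool_rot: [1.631, 2.685, -0.0]
force: [-0.4, 0.9, -0.0]
grip_width: 91.0
gripper_force: 0.0
```

>>> play_rows:
  plan:
    - [0, 144, -250, 0, 0, 0, -0.85]
    - [0, 144, -250, 0, 0, 0, -0.85]
    - [0, 144, -250, 0, 0, 0, -0.85]
    - [0, 144, -250, 0, 0, 0, -0.85]
    - [0, 144, -250, 0, 0, 0, -0.85]

```text
clock: 1.35
tcp_pos: [501.0, 150.2, 233.8]
tool_rot: [2.593, 1.773, -0.0]
force: [-0.4, 0.7, -0.4]
grip_width: 91.4
gripper_force: 0.0
```

>>> play_rows:
  plan:
    - [0, 10, -259, 0, 0, 0, -0.84]
    - [0, 10, -259, 0, 0, 0, -0.84]
    - [0, 10, -259, 0, 0, 0, -0.84]
    - [0, 10, -259, 0, 0, 0, -0.84]
    - [0, 10, -259, 0, 0, 0, -0.84]

```text
clock: 1.98
tcp_pos: [509.9, -109.9, 233.7]
tool_rot: [3.091, 0.558, -0.0]
force: [-0.6, 0.6, 0.2]
grip_width: 91.6
gripper_force: 0.0
```

>>> play_rows:
  plan:
    - [0, 0, -196, 0, 0, 0, 0]
    - [0, 0, -196, 0, 0, 0, 0]
    - [0, 0, -196, 0, 0, 0, 0]
    - [0, 0, -196, 0, 0, 0, 0]
    - [0, 0, -196, 0, 0, 0, 0]

```text
clock: 2.6
tcp_pos: [509.7, -302.3, 233.5]
tool_rot: [-3.089, -0.57, 0.001]
force: [0.0, 1.3, -0.2]
grip_width: 91.6
gripper_force: 0.0
```

Run:
```python
from h import *
s=arm.state();print(s["tcp_pos"],s["tool_rot"],s["joint_pos"])
c=cal("wrist");im=save("wrist","w1");np.save("w1_K",c[0]);np.save("w1_T",c[1])
print(pix(c,[510,-306,80]))
```

```text
[ 509.67585003 -302.34565521  233.46222552] [-3.08865597e+00 -5.69523044e-01  8.18384851e-04] [-6.36283100e-01  4.30145074e-01  1.40109530e+00  2.19685750e-04
  1.31134200e+00  5.69769370e-01]
[286.33195663 190.3878843 ]
```

View pics/w1.png

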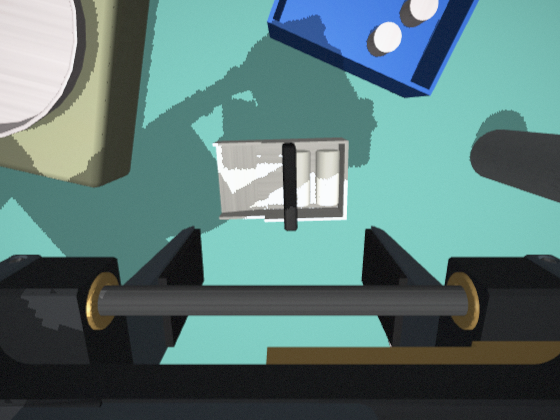

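Wrist view: the scoop lies between the fingers with the handle from (289,144) to (290,229), square to the closing line. The lip is to the left, and both rollers lie at the back around (303,178) and (327,178).

Run:
```python
from h import *
c=(np.load("w1_K.npy"),np.load("w1_T.npy"))
p=[onz(c,289,145,80),onz(c,290.5,229,80)];d=p[1]-p[0]
print(p,np.mean(p,0),np.hypot(*d[:2]),np.degrees(np.arctan2(d[1],d[0])))
print(onz(c,217,142,32),onz(c,219,218,32),onz(c,348,138,45),onz(c,347,219,45))
```

```text
[array([ 553.45431019, -291.97453211,   80.        ]), array([ 472.631938  , -325.16385331,   80.        ])] [ 513.0431241  -308.56919271   80.        ] 87.37154507480128 -157.67472946715165
[ 523.39382543 -218.13315195   32.        ] [ 438.74150173 -247.76658007   32.        ] [ 579.96815488 -350.43797087   45.        ] [ 495.563807   -387.06580813   45.        ]
```

>>> play_rows:
  plan:
    - [0, 2, -5, -60, 0, 0, 0.02]
    - [0, 2, -5, -110, 0, 0, 0.02]
    - [0, 2, -5, -150, 0, 0, 0.02]
    - [0, 2, -5, -175, 0, 0, 0.02]
    - [0, 2, -5, -187, 0, 0, 0.02]

```text
clock: 3.28
tcp_pos: [511.8, -305.4, 45.9]
tool_rot: [-3.081, -0.605, 0.002]
force: [0.6, 0.6, 0.1]
grip_width: 91.2
gripper_force: 0.0
```

>>> play_rows:
  plan:
    - [0.5, 0, 0, 0, 0, 0, 0]
    - [1, 0, 0, 0, 0, 0, 0]
    - [1, 0, 0, 0, 0, 0, 0]
    - [1, 0, 0, 0, 0, 0, 0]
    - [1, 0, 0, 0, 0, 0, 0]
  squeeze: 35

```text
clock: 3.9
tcp_pos: [512.1, -307.4, 47.2]
tool_rot: [3.083, 0.602, 0.0]
force: [-0.4, -1.0, 0.1]
grip_width: 44.3
gripper_force: 0.0
```

>>> play_rows:
  plan:
    - [1, 0, 0, 0, 0, 0, 0]
    - [1, 0, 0, 0, 0, 0, 0]
    - [1, 0, 0, 0, 0, 0, 0]
    - [1, 0, 0, 5, 0, 0, 0]
    - [1, 0, 0, 10, 0, 0, 0]

```text
clock: 4.53
tcp_pos: [511.9, -307.1, 57.1]
tool_rot: [-3.083, -0.602, 0.0]
force: [0.5, 0.2, -3.2]
grip_width: 13.9
gripper_force: 35.0
```

>>> play_rows:
  plan:
    - [1, 0, 0, 12, 0, 0, 0]
    - [1, 0, 0, 40, 0, 0, 0]
    - [1, 0, 0, 80, 0, 0, 0]
    - [1, 0, 0, 115, 0, 0, 0]
    - [1, 0, 0, 128, 0, 0, 0]

```text
clock: 5.15
tcp_pos: [512.7, -307.8, 187.5]
tool_rot: [3.081, 0.602, 0.004]
force: [-0.1, -0.3, -4.2]
grip_width: 13.6
gripper_force: 35.0
```

>>> play_rows:
  plan:
    - [1, 4, 7, 0, 0, 0, 0]
    - [1, 12, 22, 0, 0, 0, 0]
    - [1, 22, 42, 0, 0, 0, 0]
    - [1, 32, 62, 0, 0, 0, 0]
    - [1, 42, 80, 0, 0, 0, 0]

```text
clock: 5.78
tcp_pos: [554.5, -225.1, 184.2]
tool_rot: [-3.082, -0.603, 0.001]
force: [-0.4, 0.5, -3.2]
grip_width: 13.7
gripper_force: 35.0
```

>>> play_rows:
  plan:
    - [1, 9, 17, 0, 0, 0, 0]
    - [1, 18, 34, 0, 0, 0, 0]
    - [1, 27, 51, 0, 0, 0, 0]
    - [1, 34, 65, 0, 0, 0, 0]
    - [1, 38, 73, 0, 0, 0, 0]

```text
clock: 6.4
tcp_pos: [592.4, -153.4, 184.9]
tool_rot: [-3.083, -0.603, -0.0]
force: [-0.7, -0.5, -3.8]
grip_width: 13.5
gripper_force: 35.0
```

Run:
```python
from h import *
s=arm.state();print(s["tcp_pos"],s["tool_rot"],s["joint_pos"].round(2),s["force"])
a=save("top","top1")[:,:,::-1];b=save("scene","scene1")[:,:,::-1]; c=save("wrist","w2")[:,:,::-1]
cr=lambda i,u,v:cv2.resize(i[v-45:v+45,u-60:u+60],(400,300),interpolation=cv2.INTER_CUBIC)
z=np.zeros((300,400,3),np.uint8)
cv2.imwrite("pics/m1.png",np.vstack([np.hstack([cr(a,290,205),cr(b,250,210)]),np.hstack([cv2.resize(c,(400,300)),z])]))
```

```text
[ 592.4302021  -153.39122291  184.9110135 ] [-3.08315019e+00 -6.03017378e-01 -4.68379220e-05] [-0.35  0.5   1.42  0.    1.22  0.83] [-0.67600533 -0.50377327 -3.80703312]
```

View pics/m1.png

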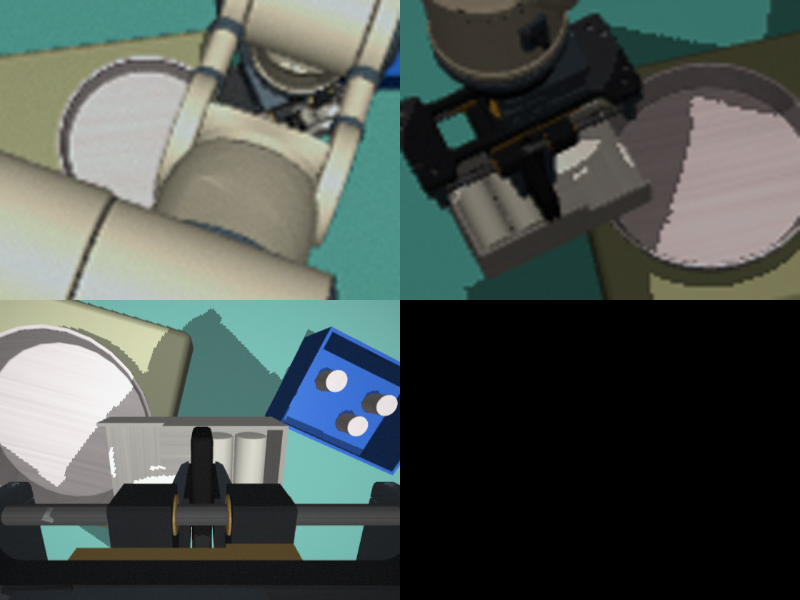

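In the scene and wrist crops both rollers are still at the back of the scoop, and the lip is over the near edge of the dish. I'll move in, lower, then tip.

>>> play_rows:
  plan:
    - [1, 3, 6, -2, 0, 0, 0]
    - [1, 8, 15, -6, 0, 0, 0]
    - [1, 13, 24, -10, 0, 0, 0]
    - [1, 15, 28, -12, 0, 0, 0]
    - [1, 15, 28, -12, 0, 0, 0]

```text
clock: 7.18
tcp_pos: [607.0, -125.9, 172.6]
tool_rot: [-3.083, -0.603, 0.001]
force: [0.2, -0.1, -4.2]
grip_width: 14.2
gripper_force: 35.0
```

>>> play_rows:
  plan:
    - [1, -0.9, 2.3, 4.6, -0.065, -0.026, 0]
    - [1, -2, 5, 9.2, -0.129, -0.052, 0]
    - [1, -3, 7.3, 12.4, -0.178, -0.072, 0]
    - [1, -3.9, 9.7, 15.6, -0.227, -0.092, 0]
    - [1, -5, 12.3, 18.5, -0.275, -0.111, 0]

```text
clock: 7.8
tcp_pos: [602.0, -114.1, 191.8]
tool_rot: [2.795, 0.546, 0.082]
force: [-0.4, -0.1, -3.4]
grip_width: 14.0
gripper_force: 35.0
```

>>> play_rows:
  plan:
    - [1, -1.2, 2.9, 2.8, -0.049, -0.02, 0]
    - [1, -2.8, 7, 6.3, -0.113, -0.046, 0]
    - [1, -4.6, 11.3, 9.4, -0.178, -0.072, 0]
    - [1, -6.4, 15.9, 12.2, -0.243, -0.098, 0]
    - [1, -8.4, 20.7, 14.8, -0.308, -0.124, 0]

```text
clock: 8.43
tcp_pos: [593.7, -93.3, 206.8]
tool_rot: [2.471, 0.482, 0.157]
force: [-0.5, 0.7, -2.3]
grip_width: 14.1
gripper_force: 35.0
```

>>> play_rows:
  plan:
    - [1, -2, 5, 2, -0.065, -0.026, 0]
    - [1, -2, 5, 2, -0.065, -0.026, 0]
    - [1, -2, 5, 2, -0.065, -0.026, 0]
    - [1, -2, 5, 2, -0.065, -0.026, 0]
    - [1, -2, 5, 2, -0.065, -0.026, 0]

```text
clock: 9.05
tcp_pos: [591.7, -88.8, 208.5]
tool_rot: [2.405, 0.469, 0.169]
force: [-0.4, 0.5, -2.7]
grip_width: 13.8
gripper_force: 35.0
```

Run:
```python
from h import *
s=arm.state();print(s["tcp_pos"],s["tool_rot"],s["joint_pos"].round(2),s["force"])
b=save("scene","scene2")[:,:,::-1]; c=save("wrist","w3")[:,:,::-1]
cr=lambda i,u,v:cv2.resize(i[v-45:v+45,u-60:u+60],(400,300),interpolation=cv2.INTER_CUBIC)
cv2.imwrite("pics/m2.png",np.hstack([cr(b,265,205),cv2.resize(c,(400,300))]))
```

```text
[591.73427641 -88.78642555 208.45337756] [2.40541709 0.46868723 0.16879139] [ 0.12  0.46  1.7  -0.85  0.97  1.81] [-0.35151031  0.49465124 -2.6939024 ]
```

View pics/m2.png

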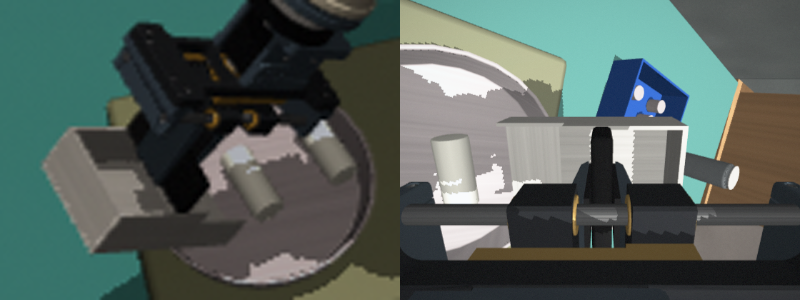

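Both rollers lie in the dish, around (250,185) and (327,150) in the left crop, and the scoop is empty. I'll lift, level it and return it to where it stood.

>>> play_rows:
  plan:
    - [1, 2, -5, 15, 0, 0, 0]
    - [1, 6, -12, 35, 0.13, 0.052, 0]
    - [1, 10, -22, 45, 0.3, 0.121, 0]
    - [1, 14, -32, 45, 0.47, 0.19, 0]
    - [1, 18, -40, 45, 0.648, 0.261, 0]

```text
clock: 9.78
tcp_pos: [610.3, -128.6, 254.9]
tool_rot: [3.083, 0.605, 0.006]
force: [-0.3, 1.2, -4.2]
grip_width: 13.5
gripper_force: 35.0
```

>>> play_rows:
  plan:
    - [1, -20, -37, -10, 0, 0, 0]
    - [1, -40, -75, -30, 0, 0, 0]
    - [1, -65, -120, -60, 0, 0, 0]
    - [1, -85, -160, -80, 0, 0, 0]
    - [1, -97, -178, -90, 0, 0, 0]

```text
clock: 10.4
tcp_pos: [511.1, -308.1, 162.2]
tool_rot: [3.079, 0.599, 0.0]
force: [0.4, 0.2, -2.7]
grip_width: 13.4
gripper_force: 35.0
```

Run:
```python
from h import *
s=arm.state();print(s["tcp_pos"],s["tool_rot"],s["joint_pos"].round(2),s["force"])
print(R.from_rotvec(s["tool_rot"]).as_matrix().round(3))
```

```text
[ 511.09918344 -308.11653782  162.15773728] [3.07905146e+00 5.98892315e-01 2.96074688e-05] [-0.64  0.51  1.48 -0.    1.15  0.55] [ 0.37200137  0.17205695 -2.66535655]
[[ 0.927  0.375  0.001]
 [ 0.375 -0.927 -0.005]
 [-0.001  0.005 -1.   ]]
```

>>> play_rows:
  plan:
    - [1, 0, 0, -20, 0, 0, 0]
    - [1, 0, 0, -55, 0, 0, 0]
    - [1, 0, 0, -88, 0, 0, 0]
    - [1, 0, 0, -106, 0, 0, 0]
    - [1, 0, 0, -111, 0, 0, 0]

```text
clock: 11.02
tcp_pos: [512.5, -305.8, 51.4]
tool_rot: [3.079, 0.602, 0.0]
force: [0.1, -0.4, -2.0]
grip_width: 14.0
gripper_force: 35.0
```

>>> play_rows:
  plan:
    - [1, 0, 0, -2, 0, 0, 0]
    - [1, 0, 0, -4, 0, 0, 0]
    - [1, 0, 0, -5, 0, 0, 0]
    - [1, 0, 0, -5, 0, 0, 0]
    - [1, 0, 0, -5, 0, 0, 0]

```text
clock: 11.65
tcp_pos: [512.7, -306.3, 47.4]
tool_rot: [3.078, 0.601, 0.002]
force: [0.5, 0.9, -2.1]
grip_width: 13.9
gripper_force: 35.0
```

>>> play_rows:
  plan:
    - [1, 0, 0, -0.5, 0, 0, 0]
    - [1, 0, 0, -1, 0, 0, 0]
    - [1, 0, 0, -1.5, 0, 0, 0]
    - [1, 0, 0, -1.5, 0, 0, 0]

```text
clock: 12.15
tcp_pos: [512.9, -306.7, 46.9]
tool_rot: [3.077, 0.601, 0.003]
force: [-4.4, -0.5, 18.2]
grip_width: 14.0
gripper_force: 35.1
```

Contact with the bench. I'll open and retreat.

>>> play_rows:
  plan:
    - [1, 0, 0, 0.8, 0, 0, 0]
    - [0.4, 0, 0, 0.8, 0, 0, 0]
    - [0, 0, 0, 0.8, 0, 0, 0]
    - [0, 0, 0, 0.8, 0, 0, 0]
    - [0, 0, 0, 0.8, 0, 0, 0]

```text
clock: 12.78
tcp_pos: [512.6, -306.3, 46.4]
tool_rot: [3.078, 0.601, 0.002]
force: [0.1, -0.0, -0.5]
grip_width: 51.0
gripper_force: 0.0
```

>>> play_rows:
  plan:
    - [0, 0, 0, 0, 0, 0, 0]
    - [0, 0, 0, 0, 0, 0, 0]
    - [0, 0, 0, 10, 0, 0, 0]
    - [0, 0, 0, 40, 0, 0, 0]
    - [0, 0, 0, 90, 0, 0, 0]

```text
clock: 13.4
tcp_pos: [511.9, -305.8, 137.0]
tool_rot: [3.08, 0.602, -0.001]
force: [0.1, -0.5, 0.7]
grip_width: 91.2
gripper_force: 0.0
```

>>> play_rows:
  plan:
    - [0, 0, 0, 60, 0, 0, 0]
    - [0, 0, 0, 115, 0, 0, 0]
    - [0, 5, 60, 120, 0, 0, 0]
    - [0, 10, 120, 120, 0, 0, 0]
    - [0, 15, 180, 120, 0, 0, 0]

```text
clock: 14.02
tcp_pos: [527.4, -124.6, 257.5]
tool_rot: [3.078, 0.6, 0.003]
force: [1.4, 0.7, 0.6]
grip_width: 91.2
gripper_force: 0.0
```

>>> play_rows:
  plan:
    - [0, 0, 60, 0, 0, 0, 0.1]
    - [0, 0, 120, 0, 0, 0, 0.2]
    - [0, 0, 180, 0, 0, 0, 0.3]
    - [0, 0, 240, 0, 0, 0, 0.4]
    - [0, 0, 280, 0, 0, 0, 0.5]

```text
clock: 14.65
tcp_pos: [527.1, 156.2, 257.3]
tool_rot: [2.831, 1.351, 0.005]
force: [0.8, -0.2, -0.2]
grip_width: 91.0
gripper_force: 0.0
```

>>> play_rows:
  plan:
    - [0, 1, 20, 0, 0, 0, 0]
    - [0, 2, 50, 0, 0, 0, 0]
    - [0, 3, 67, 0, 0, 0, 0]
    - [0, 3, 67, 0, 0, 0, 0]
    - [0, 3, 67, 0, 0, 0, 0]

```text
clock: 15.28
tcp_pos: [530.7, 219.7, 256.5]
tool_rot: [2.834, 1.343, 0.003]
force: [0.0, -0.7, -0.4]
grip_width: 91.0
gripper_force: 0.0
```

Run:
```python
from h import *
s=arm.state();print(s["tcp_pos"],s["tool_rot"],s["joint_pos"].round(2))
c=cal("wrist");np.save("w4_K",c[0]);np.save("w4_T",c[1])
w=save("wrist","w4")[:,:,::-1]; b=save("scene","scene3")[:,:,::-1]
p=pix(c,[530.5,223.5,132]);print(p)
u,v=p.round().astype(int);u0,v0=max(u-100,0),max(v-75,0);print(u0,v0)
cr=lambda i,u,v:cv2.resize(i[v-45:v+45,u-60:u+60],(400,300),interpolation=cv2.INTER_CUBIC)
r=np.vstack([cr(b,180,225),cr(b,283,215)])
l=cv2.resize(w[v0:v0+150,u0:u0+100+100],(800-400,300),interpolation=cv2.INTER_CUBIC)
cv2.imwrite("pics/m3.png",np.hstack([np.vstack([l,cv2.resize(w,(400,300))]),r]))
```

```text
[530.65688257 219.72151587 256.54622325] [2.83416951 1.34281639 0.00327485] [ 0.29  0.38  1.42 -0.01  1.34  0.98]
[279.88783989 194.23594839]
180 119
```

View pics/m3.png

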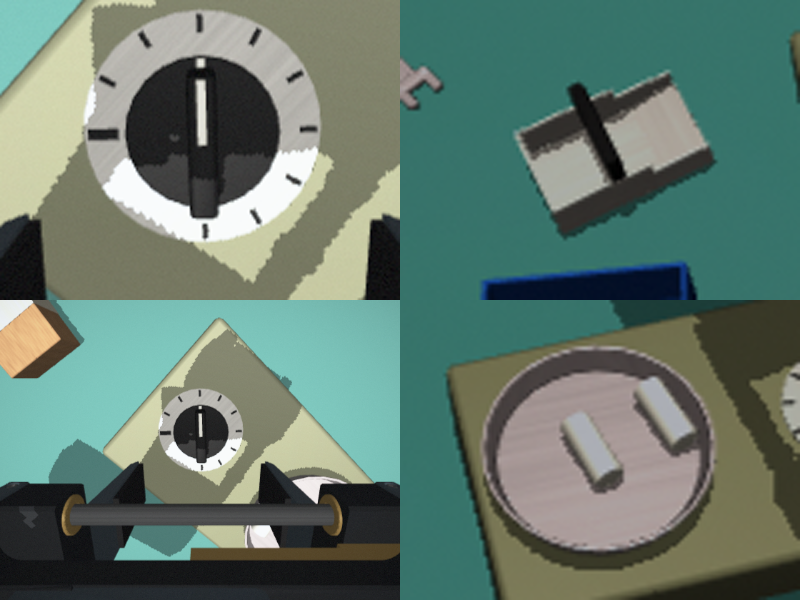

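The wrist view shows the pointer straight up at crop (201,65) and the long zero mark at (103,134), three marks anticlockwise of it. So the timer is in notch 3, with two clicks to go. The scoop stands flat and empty, and both rollers are in the dish.

Run:
```python
from h import *
c=(np.load("w4_K.npy"),np.load("w4_T.npy"))
P=lambda x,y:(180+x/2-.25,119+y/2-.25)
for n,q,z in(("bar near",(204,210),132),("bar far",(201,70),132),("disc",(203,132),100),("dial",(203,126),91)):print(n,onz(c,*P(*q),z).round(1))
s=arm.state();print(s["tcp_pos"], R.from_rotvec(s["tool_rot"]).as_matrix()[:,1])
```

```text
bar near [513.5 199.9 132. ]
bar far [554.5 252.2 132. ]
disc [532.7 224.  100. ]
dial [533.4 224.9  91. ]
[530.69123504 219.74640658 256.5688403 ] [ 0.7737106  -0.63351369  0.00568386]
```

>>> play_rows:
  plan:
    - [0, 1.3, 4.3, -55, 0, 0, 0.02]
    - [0, 1.3, 4.3, -105, 0, 0, 0.02]
    - [0, 1.3, 4.3, -135, 0, 0, 0.02]
    - [0, 1.3, 4.3, -147, 0, 0, 0.02]
    - [0, 1.3, 4.3, -150, 0, 0, 0.02]

```text
clock: 16.0
tcp_pos: [532.2, 224.7, 106.7]
tool_rot: [2.821, 1.372, 0.004]
force: [0.9, -0.7, 1.1]
grip_width: 91.1
gripper_force: 0.0
```

>>> play_rows:
  plan:
    - [0.4, 0, 0, 0, 0, 0, 0]
    - [0.7, 0, 0, 0, 0, 0, 0]
    - [1, 0, 0, 0, 0, 0, 0]
    - [1, 0, 0, 0, 0, 0, 0]
    - [1, 0, 0, 0, 0, 0, 0]
  squeeze: 15

```text
clock: 16.62
tcp_pos: [531.9, 225.0, 106.6]
tool_rot: [2.82, 1.373, 0.004]
force: [0.4, 0.0, -0.5]
grip_width: 44.3
gripper_force: 0.0
```

>>> play_rows:
  plan:
    - [1, 0, 0, 0, 0, 0, 0]
    - [1, 0, 0, 0, 0, 0, 0]
    - [1, 0, 0, 0, 0, 0, 0]

```text
clock: 17.0
tcp_pos: [532.8, 224.5, 106.7]
tool_rot: [2.819, 1.373, 0.006]
force: [18.8, -23.0, -9.0]
grip_width: 14.2
gripper_force: 14.5
```

Run:
```python
from h import *
s=arm.state();print(s["tcp_pos"],np.degrees(np.arctan2(*R.from_rotvec(s["tool_rot"]).as_matrix()[1::-1,1])),s["grip_width"],s["gripper_force"],s["force"],s["ft_torque"])
```

```text
[532.77956651 224.5438519  106.666835  ] -38.074539945306405 14.22325100837345 14.467389285564423 [ 18.76457184 -22.98155318  -8.97874915] [-4.55124277 -3.26385997 -0.00973305]
```

>>> play_rows:
  plan:
    - [1, 0.5, -0.5, 0, 0, 0, 0]
    - [1, 1, -1, 0, 0, 0, 0]
    - [1, 1, -1, 0, 0, 0, 0]

```text
clock: 17.38
tcp_pos: [533.2, 224.1, 106.7]
tool_rot: [2.82, 1.373, 0.005]
force: [2.5, -0.8, 1.7]
grip_width: 14.1
gripper_force: 15.0
```

>>> play_rows:
  plan:
    - [1, 0, 0, 0, 0, 0, -0.08]
    - [1, 0, 0, 0, 0, 0, -0.16]
    - [1, 0, 0, 0, 0, 0, -0.24]
    - [1, 0, 0, 0, 0, 0, -0.26]
    - [1, 0, 0, 0, 0, 0, -0.26]

```text
clock: 18.0
tcp_pos: [533.4, 223.9, 106.6]
tool_rot: [2.973, 0.997, 0.004]
force: [4.8, -2.1, 0.5]
grip_width: 13.9
gripper_force: 15.0
```

>>> play_rows:
  plan:
    - [1, 0, 0, 0, 0, 0, -0.08]
    - [1, 0, 0, 0, 0, 0, -0.16]
    - [1, 0, 0, 0, 0, 0, -0.24]
    - [1, 0, 0, 0, 0, 0, -0.265]
    - [1, 0, 0, 0, 0, 0, -0.265]

```text
clock: 18.62
tcp_pos: [533.5, 223.7, 106.6]
tool_rot: [3.078, 0.595, 0.003]
force: [5.2, -5.2, -0.2]
grip_width: 13.7
gripper_force: 15.0
```

Run:
```python
from h import *
s=arm.state();print(s["tcp_pos"],np.degrees(np.arctan2(*R.from_rotvec(s["tool_rot"]).as_matrix()[1::-1,1])),s["grip_width"],s["gripper_force"],s["force"],s["ft_torque"])
```

```text
[533.52841734 223.68291034 106.63131516] -68.1260334681183 13.748550551164843 14.999599009752274 [ 5.18725311 -5.17096217 -0.19236887] [-0.90367128 -0.88473161  0.06456427]
```

>>> play_rows:
  plan:
    - [1, 0.3, -0.3, 0, 0, 0, -0.08]
    - [1, 0.3, -0.3, 0, 0, 0, -0.16]
    - [1, 0.3, -0.3, 0, 0, 0, -0.24]
    - [1, 0.3, -0.3, 0, 0, 0, -0.26]
    - [1, 0.3, -0.3, 0, 0, 0, -0.26]

```text
clock: 19.25
tcp_pos: [533.6, 223.4, 106.6]
tool_rot: [3.13, 0.191, 0.002]
force: [4.4, -4.9, 1.5]
grip_width: 13.8
gripper_force: 15.0
```

>>> play_rows:
  plan:
    - [1, 0, 0, 0, 0, 0, -0.08]
    - [1, 0, 0, 0, 0, 0, -0.16]
    - [1, 0, 0, 0, 0, 0, -0.24]
    - [1, 0, 0, 0, 0, 0, -0.265]
    - [1, 0, 0, 0, 0, 0, -0.265]

```text
clock: 19.88
tcp_pos: [533.6, 223.1, 106.6]
tool_rot: [3.127, -0.224, 0.001]
force: [3.8, -7.4, 1.2]
grip_width: 13.9
gripper_force: 15.0
```

Run:
```python
from h import *
s=arm.state();print(s["tcp_pos"],np.degrees(np.arctan2(*R.from_rotvec(s["tool_rot"]).as_matrix()[1::-1,1])),s["grip_width"],s["gripper_force"],s["force"],s["ft_torque"])
```

```text
[533.60450619 223.12822898 106.61908887] -98.20480619954549 13.877369946685217 14.999974966049194 [ 3.80038095 -7.41667939  1.19206156] [-1.29853532 -0.76922555  0.05286077]
```

Turned by two clicks. I'll release and back off so the camera can see the knob.

>>> play_rows:
  plan:
    - [0.5, 0, -0.3, 0, 0, 0, 0]
    - [0, 0, -0.3, 0, 0, 0, 0]
    - [0, 0, -0.3, 0, 0, 0, 0]
    - [0, 0, -0.3, 0, 0, 0, 0]
    - [0, 0, -0.3, 0, 0, 0, 0]

```text
clock: 20.5
tcp_pos: [533.2, 223.5, 106.5]
tool_rot: [3.128, -0.226, -0.001]
force: [0.6, -0.4, 0.3]
grip_width: 61.1
gripper_force: 0.0
```

>>> play_rows:
  plan:
    - [0, 0, 0, 0, 0, 0, 0]
    - [0, 0, 0, 15, 0, 0, 0]
    - [0, 0, 0, 60, 0, 0, 0]
    - [0, 0, 0, 110, 0, 0, 0]
    - [0, 0, 0, 150, 0, 0, 0]

```text
clock: 21.12
tcp_pos: [533.4, 223.5, 259.8]
tool_rot: [3.129, -0.226, 0.003]
force: [0.2, 0.8, 0.1]
grip_width: 91.3
gripper_force: 0.0
```

>>> play_rows:
  plan:
    - [0, 0, 0, 0, 0, 0, 0]
    - [0, 0, 0, 0, 0, 0, 0]

```text
clock: 21.38
tcp_pos: [532.9, 223.3, 256.6]
tool_rot: [3.128, -0.226, -0.001]
force: [-0.5, -0.1, -0.8]
grip_width: 91.2
gripper_force: 0.0
```

Run:
```python
from h import *
s=arm.state();print(s["tcp_pos"],s["force"],s["grip_width"])
c=cal("wrist");w=save("wrist","w5")[:,:,::-1]; b=save("scene","scene4")[:,:,::-1]
u,v=pix(c,[533,224,110]).round().astype(int);print(u,v)
k,o=(pix(c,[533,224,132]),)*2
for m in range(4,7):
    a=np.radians(7.1+135-30*m);print(m,pix(c,[533+35*np.cos(a),224+35*np.sin(a),132]).round(0))
v0=max(v-75,0)
l=cv2.resize(w[v0:v0+150,u-100:u+100],(400,300),interpolation=cv2.INTER_CUBIC)
cr=lambda i,u,v:cv2.resize(i[v-90:v+90,u-120:u+120],(400,300),interpolation=cv2.INTER_CUBIC)
cv2.imwrite("pics/m4.png",np.hstack([l,cr(b,230,225)]))
```

```text
[532.90020883 223.30004118 256.59054848] [-0.50864097 -0.09955597 -0.82081987] 91.15223777418538
280 191
4 [261. 164.]
5 [280. 159.]
6 [300. 164.]
```

View pics/m4.png

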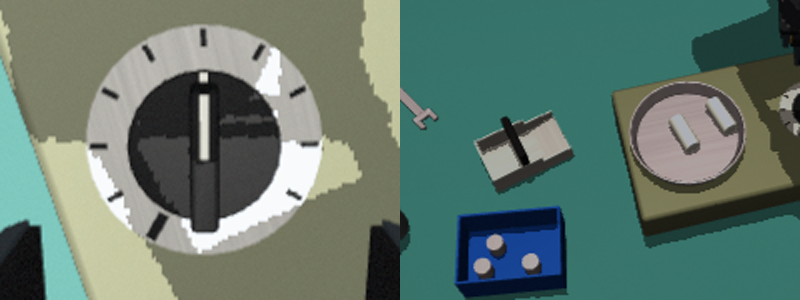

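The long zero mark is at (157,227). Counting clockwise, marks 1 to 4 are at (115,195), (97,146), (109,93) and (149,46), and the pointer is on mark 5 at (203,37). Both rollers are in the dish, the scoop stands flat, and the gripper is clear of everything.

```bash
python3 -c "
from plant import arm
print(arm.close_job())"
```

```text
the job is handed in; nothing more can be done
None
```

I handed the job in: both rollers are in the dish, the empty scoop is flat on the bench, the timer is on the fifth mark, and the gripper is clear, but no verdict came back.

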